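# Load the sample pellet into the analyser's well and start the measurement

## Robot

A 6-joint arm with a two-finger parallel gripper is mounted at the origin on the work surface. World frame = base frame: x ahead of the robot, y to its left, z up, the work surface at z = 0. Lengths are in m, angles in rad, forces in N, time in s.
With the tool pointing down it reaches from about 0.25 to 0.725 m from the base axis. Payload 4 kg.
Tool frame: the origin (TCP) lies midway between the tips of the shut fingers; the grasp point (between the pads) lies 19 mm behind it; y points along the fingers, z is the direction in which the jaws open and shut, and the axes are right-handed (so a half turn about y gives the same grasp; the last joint's range is limited). The gripper opens to 85 mm and grips with 20 to 120 N. Pads are 22 mm wide; open, the fingers measure 114 mm over their backs; the gripper's body (76 mm by 85 mm) begins 54 mm behind the grasp point. The pads swing forward as they close: fully open they stand 13 mm farther back than shut.
Start: joints at [-1.165, 0.241, 0.005, 1.335, 0, 1.571], TCP at [0.197, -0.459, 0.231] pointing down, gripper open.
Joint ranges: [-2.72, 2.72], [-1.05, 1.87], [-1.09, 1.28], [-1.99, 2.15], [-1.42, 1.44], [-3.14, 3.14]. Speed limits (rad/s): [2.79, 2.79, 3.14, 3.14, 3.14, 3.14].

## Interface

Orientations are given as a unit quaternion [x, y, z, w].
In Python, from workcell import bot gives the robot as it stands. The module is installed in compiled form; this text tells all that it offers.
- The arm moves only by the shell command python3 -m handwheel 'ROWS' [OPENING]. ROWS is JSON, a list of rows, each a list of 6 numbers: the shift along the tool's x, y, z in units of 25 mm (1.0 is 25 mm), then the turn, a rotation vector about the tool's x, y, z in units of 10 degrees (1.0 is 10 degrees). A call has exactly 5 rows; each row is the pose to reach, as a shift and turn from the pose commanded when the call began, along the tool's axes at that moment; what a row does not reach only later rows make up. A row lasts 1/8 s, in which the tool goes at most 62.5 mm and 10.7 degrees, less where a joint would pass 70% of its speed; a pose out of reach is approached as far as the arm can. A call with a gripper value outside its range is refused whole. OPENING is the gripper command: -1 is shut, 1 is fully open, values between are in proportion, set as the call begins (- or left out, the last holds). The fingers move at their own pace and stop on an object; the grip force is fixed at half the most. Time passes only in rows, so rows that repeat a pose let the fingers close, or fill a call up. It gives the time, the measured TCP pose, the force and the opening at its end, in the units of the state.
- bot.get_obs(): the state, without advancing time (a new reading comes with each control period).
- bot.camera(name): name is "side" or "top"; returns a dict with "color" (384x512x3 uint8, red, green, blue), "fx", "fy", "cx", "cy" (pixels), "dist_coeffs" ([k1, k2, p1, p2, k3] as OpenCV has them; the pictures are not rectified), "rvec" (rotation vector, rad) and "tvec" (3), from world to camera coordinates, as OpenCV has them. Camera axes: x right, y down, z forward; pixel columns grow to the right and rows downward; lengths in m; the calibration is good to about 2 mm. A picture is of the moment at which its call begins. There is no depth.
- bot.job_done(): hands the job in, once; it reports no verdict.
The state is a dict: "clock": time; "joint_pos": joint angles; "joint_vel": joint speeds; "tau": joint torques, N m; "eef_pos": TCP position; "tool_rot": TCP orientation; "ft_force": force on the tool from outside, world axes, zero at the start; "ft_torque": the same for the moment, N m; "grip_width": finger opening in m.
Only numpy, scipy, OpenCV 4.12 (cv2) and the standard library are available. Lean on these libraries where they do the work, as an engineer would, in place of code of your own. Each camera call takes 0.05 s, during which the arm holds its last target.

## Task

With the fingertips, gently push the aluminium-rimmed sample pellet with the terracotta face across the analyser's steel deck until it drops into the round well and lies flat and flush, then press the green start button fully down and let go. Slide the pellet only: do not lift it or shove it off the deck, and leave the green glass bead and everything else on the bench where they are.

Things in the scene. Friction and masses are not known exactly. Their poses are not given: they have to be found in the camera images.
- pellet: the loose sample pellet to load: a flat disc 40 mm across and 10 mm thick, bright aluminium rim, terracotta-red face, about 30 to 65 g, lying flat on the steel deck beside the well; origin at the centre of its underside, z up. It starts on either side of the well. It is brittle: never load it with more than 25 N.
- bead: a loose green glass bead disc of the same size (40 mm across, 10 mm thick) lying on the deck on the other side of the well, to be left where it is; origin at the centre of its underside.
- stage: the analyser's loading stage, fixed on the bench: a low white housing 200 mm (x) by 290 mm (y) with a grey steel deck 180 x 270 mm whose flat top is 36 mm above the bench, with the round well at its middle and a white strip 45 mm deep along its +x edge (from 100 to 145 mm beyond the well's centre) standing 22 mm above the deck. Origin on the bench below the well's centre, z up, x towards the strip, y along the strip.
- well (a point): centre of the floor of the round well in the deck: 45 mm across, 10 mm deep (its floor is 26 mm above the bench, its mouth 10 mm higher, level with the deck, with a 1 mm chamfer), black floor; axes as the stage. A seated pellet has its origin at this point, with its top level with the deck.
- start_top (a point): centre of the top face of the green start button (32 mm across) that stands on a small grey box 85 x 70 x 30 mm fixed to the bench beside the stage; it is pressed straight down.
- start (a joint): travel of the start button: 0 released, 0.006 m fully down; sprung, takes 5 N at the bottom and comes back up when let go.
- crucible_a: white porcelain crucible, 44 mm across, 36 mm tall, standing on the bench; origin at the centre of its underside. Leave it alone.
- crucible_b: second white porcelain crucible, same size; origin at the centre of its underside. Leave it alone.
- boat: white porcelain combustion boat, open tray 75 x 38 x 16 mm; origin at the centre of its underside. Leave it alone.
- mortar: white porcelain mortar bowl, 90 mm across, 50 mm tall; origin at the centre of its underside. Leave it alone.
- wash_bottle: clear plastic bottle with white cap, 60 mm across, 125 mm tall; origin at the centre of its underside. Leave it alone.
- amber_bottle: amber glass bottle with black cap, 56 mm across, 110 mm tall; origin at the centre of its underside. Leave it alone.

How it is judged:
On the way, in this order (a step that is already met when the one before it is completed fails the run):
1. the pellet lies flat in the well (horizontal distance between pellet and well below 0.005 m and z of pellet in the frame of well between -0.003 and 0.003 m and angle between pellet's own z axis and vertical below 0.1 rad), for 0.2 s.
2. the start button is pressed fully down (value of joint start above 0.0045 m), for 0.1 s.
At the end, for the whole second after the job is handed in: the pellet rests flat in the well (within 5 mm of its centre, underside within 3 mm of the floor, tilted less than 0.1 rad), the button has been pressed at least 4.5 mm after that and has come back up, the glass bead lies within 10 mm and the other loose things within 20 mm of where they were (all of step 1 and linear speed of pellet below 0.02 m/s and value of joint start below 0.002 m and distance of bead from where it was at the start of the episode below 0.01 m and distance of each of crucible_a, crucible_b, boat, mortar, wash_bottle, amber_bottle from where it was at the start of the episode below 0.02 m); the robot touches nothing.
It fails at once if the pellet is lifted more than 5 mm off the deck (z of pellet in the frame of well above 0.015 m).
It fails at once if the pellet falls off the deck (z of pellet in the frame of well below -0.006 m).
It fails at once if the pellet is loaded with more than 25 N (contact force between the fingers and pellet above 25 N).
It fails at once if the glass bead is shifted by more than 10 mm (distance of bead from where it was at the start of the episode above 0.01 m).
It fails at once if another loose thing is moved by more than 20 mm (distance of any of crucible_a, crucible_b, boat, mortar, wash_bottle, amber_bottle from where it was at the start of the episode above 0.02 m).
It also fails if it takes over 42 s, if anything falls off the work surface, if the arm or the gripper's body presses on something with over 40 N, if the wrist force passes 120 N, or if a joint passes its speed limit or range.

## Working session

There is one attempt and no reset: what is moved stays moved. The work goes in short steps, Python scripts to look and compute and a shell command to move; the robot and the scene stay as the last step left them, time stands still between calls to the robot, and variables do not carry over. Pictures are saved under pics/ and viewed, and the job is handed in when it is done.

```bash
mkdir -p pics
cat > h.py <<'E'
import numpy as np,cv2,pickle
from workcell import bot
def snap(n,f):
    c=bot.camera(n);cv2.imwrite('pics/'+f+'.png',cv2.cvtColor(c['color'],cv2.COLOR_RGB2BGR));pickle.dump(c,open('pics/'+f+'.pkl','wb'));return c
def crop(f,u0,v0,u1,v1,s,o):
    im=cv2.imread('pics/'+f+'.png')[v0:v1,u0:u1];cv2.imwrite('pics/'+o+'.png',cv2.resize(im,None,fx=s,fy=s,interpolation=cv2.INTER_CUBIC))
def K(c): return np.array([[c['fx'],0,c['cx']],[0,c['fy'],c['cy']],[0,0,1.]])
def px2w(c,u,v,z):
    p=cv2.undistortPoints(np.array([[[u,v]]],float),K(c),np.array(c['dist_coeffs']))[0,0]
    R=cv2.Rodrigues(np.array(c['rvec'],float))[0];t=np.array(c['tvec'],float).ravel()
    o=-R.T@t;d=R.T@np.array([p[0],p[1],1]);return o+d*(z-o[2])/d[2]
def w2px(c,P): return cv2.projectPoints(np.array(P,float).reshape(-1,1,3),np.array(c['rvec'],float),np.array(c['tvec'],float),K(c),np.array(c['dist_coeffs']))[0].reshape(-1,2)
def load(f): return pickle.load(open('pics/'+f+'.pkl','rb'))
E
python3 - <<'E'
from h import *
o=bot.get_obs();print(o)
snap('top','t0');snap('side','s0')
E
```

```text
{'clock': 0.0, 'joint_pos': array([-1.16498939e+00,  2.41404407e-01,  3.74622414e-03,  1.33517228e+00,
       -2.15971478e-05,  1.57079232e+00]), 'joint_vel': array([-1.98891612e-03,  9.02075388e-05,  7.02033290e-04, -1.24273158e-03,
        1.19746523e-03, -7.16261181e-04]), 'tau': array([-1.02195208e-03, -3.72317648e+01,  2.52408707e+01,  1.71068130e-02,
        2.18001992e-05,  1.28999915e-06]), 'eef_pos': array([ 0.19713317, -0.45883387,  0.23042561]), 'tool_rot': array([-0.14264569,  0.69330316, -0.6918974 ,  0.14234089]), 'ft_force': array([ 0.10267762,  0.48060343, -0.36890233]), 'ft_torque': array([ 0.01831641, -0.02882289, -0.05164847]), 'grip_width': 0.08544470238307607}
```

View pics/t0.png

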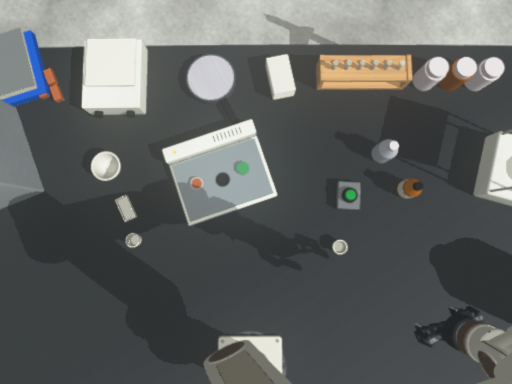

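View pics/s0.png

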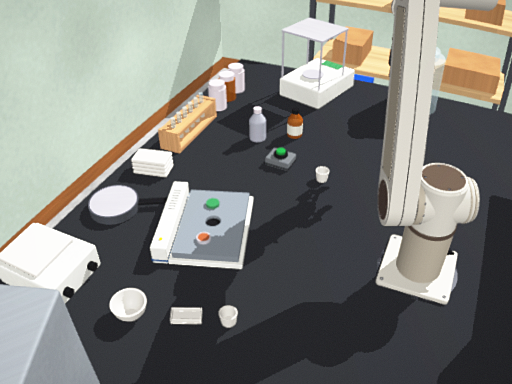

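Run:
```python
from h import *
from scipy.spatial.transform import Rotation as R
print(R.from_quat([-0.14264569,  0.69330316, -0.6918974 ,  0.14234089]).as_matrix().round(3))
for f in('t0','s0'):
    c=load(f);print(f,c['fx'],-cv2.Rodrigues(np.array(c['rvec'],float))[0].T@np.array(c['tvec']).ravel())
```

```text
[[-0.919 -0.001  0.395]
 [-0.395  0.002 -0.919]
 [ 0.    -1.    -0.002]]
t0 382.1534112420987 [ 0.4215463  -0.02271615  1.19873054]
s0 498.9746972523917 [0.02499026 0.98980496 0.9792679 ]
```

Run:
```python
from h import *
crop('t0',155,110,285,230,6,'t0c');crop('t0',320,130,430,260,4,'t0b');crop('s0',145,175,265,270,6,'s0c')
```

```text
(no output)
```

View pics/t0c.png

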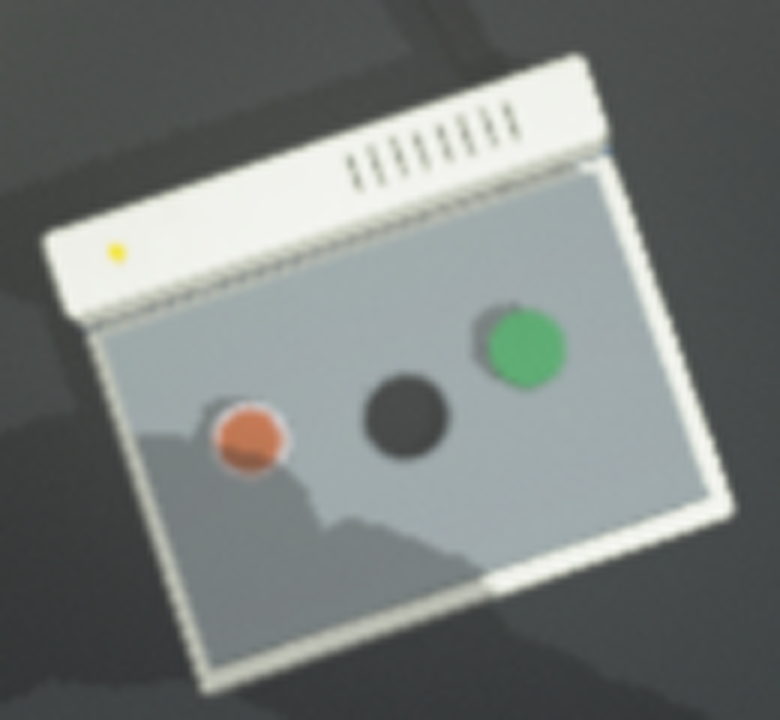

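View pics/t0b.png

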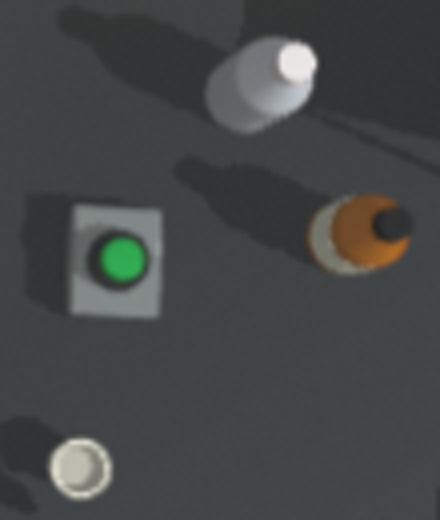

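View pics/s0c.png

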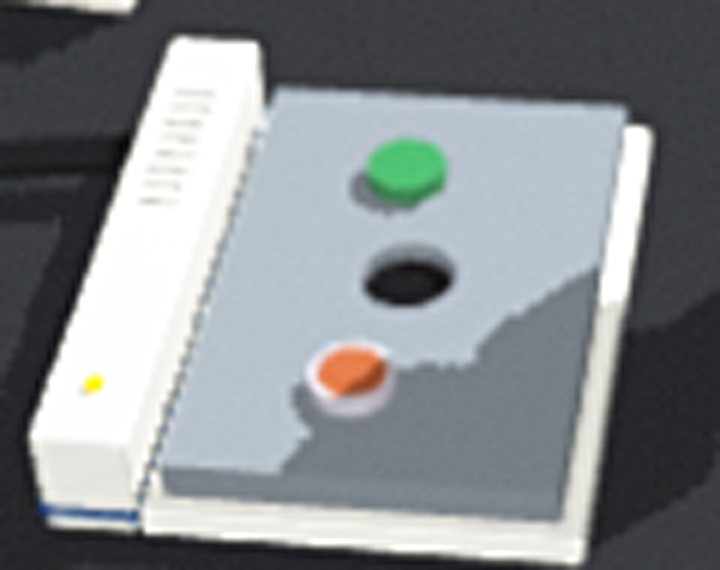

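Run:
```python
from h import *
crop('s0',255,130,345,195,8,'s0b')
t=load('t0');s=load('s0')
T=lambda x,y,z:px2w(t,155+x/6-.4,110+y/6-.4,z).round(4)
S=lambda x,y,z:px2w(s,145+x/6-.4,175+y/6-.4,z).round(4)
print('well',T(406,417,.036),S(410,276,.036))
print('pel',T(250,439,.046),S(350,370,.046))
print('bead',T(527,348,.046),S(406,165,.046))
print('strip edge',T(45,238,.058),T(582,56,.058),T(75,322,.058),T(607,148,.058))
print('deck base corners',T(206,690,.03),T(733,512,.03))
for z in(.03,.04,.05): print(z,px2w(t,320+123/4-.4,130+258/4-.4,z).round(4))
```

```text
well [0.5728 0.0808 0.036 ] [0.5735 0.0804 0.036 ]
pel [0.5608 0.1589 0.046 ] [0.5627 0.1576 0.046 ]
bead [0.6065 0.0185 0.046 ] [0.6078 0.0188 0.046 ]
strip edge [0.6624 0.2618 0.058 ] [ 0.7547 -0.0103  0.058 ] [0.6193 0.2459 0.058 ] [ 0.7068 -0.0227  0.058 ]
deck base corners [0.4344 0.1828 0.03  ] [ 0.5236 -0.0861  0.03  ]
0.03 [ 0.5248 -0.3127  0.03  ]
0.04 [ 0.5239 -0.3102  0.04  ]
0.05 [ 0.523  -0.3078  0.05  ]
```

View pics/s0b.png

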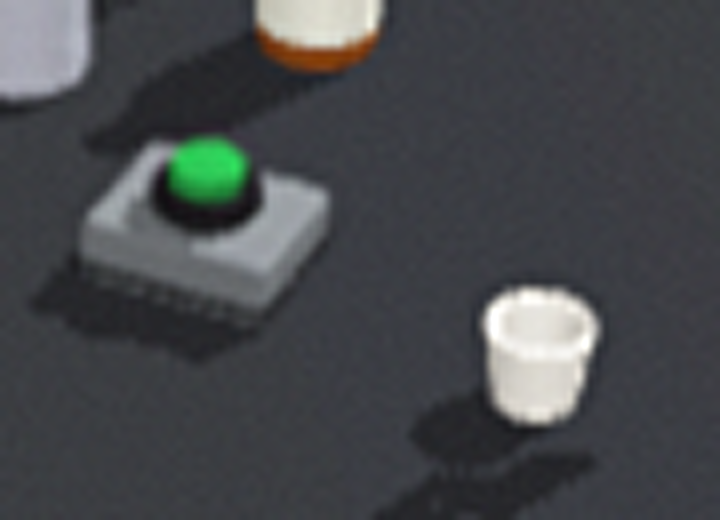

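```bash
cat >> h.py <<'E'
from scipy.spatial.transform import Rotation as Ro
def delta(P,xdir):
    """rows units to reach P with tool y straight down, tool x along xdir"""
    o=bot.get_obs();R0=Ro.from_quat(o['tool_rot'])
    x=np.array([xdir[0],xdir[1],0.]);x/=np.linalg.norm(x);y=np.array([0,0,-1.]);z=np.cross(x,y)
    R1=Ro.from_matrix(np.c_[x,y,z])
    sh=R0.inv().apply(np.array(P)-o['eef_pos'])/.025;tr=(R0.inv()*R1).as_rotvec(degrees=True)/10
    print('t',o['clock'],'eef',o['eef_pos'].round(4),'F',o['ft_force'].round(2),'w',round(o['grip_width'],4));print('shift',sh.round(2),'turn',tr.round(2))
E
python3 - <<'E'
from h import *
t=load('t0');s=load('s0')
us=(255+210/8-.4,130+155/8-.4)
for z in(.04,.045,.05,.055): print(z,px2w(t,320+123/4-.4,130+258/4-.4,z).round(4),px2w(s,*us,z).round(4))
d=np.array([.0113,-.0777]);d/=np.linalg.norm(d)
p=np.array([.5617,.1583])-.037*d;print(p)
delta([*p,.23],d)
E
```

```text
0.04 [ 0.5239 -0.3102  0.04  ] [ 0.5314 -0.3305  0.04  ]
0.045 [ 0.5235 -0.309   0.045 ] [ 0.5287 -0.3235  0.045 ]
0.05 [ 0.523  -0.3078  0.05  ] [ 0.5261 -0.3165  0.05  ]
0.055 [ 0.5226 -0.3065  0.055 ] [ 0.5234 -0.3094  0.055 ]
[0.55637506 0.19491482]
t 0.1 eef [ 0.1971 -0.4589  0.2305] F [ 0.17  0.02 -1.16] w 0.0852
shift [-23.53   0.06 -18.36] turn [ 0.01 -7.5  -0.01]
```

```bash
python3 -m handwheel '[[-1.5,0,-1.2,0,-0.6,0],[-3.4,0,-2.6,0,-1.4,0],[-5.4,0,-4.2,0,-2.2,0],[-7.4,0,-5.8,0,-3,0],[-9.4,0,-7.3,0,-3.8,0]]' -0.43
python3 - <<'E'
from h import *
delta([.5564,.1949,.23],[.144,-.99])
E
```

```text
clock: 0.72
eef_pos: [0.3401, -0.1998, 0.2311]
tool_rot: [-0.361, 0.608, -0.608, 0.361]
ft_force: [1.1, -0.7, -0.1]
grip_width: 0.0243
t 0.725 eef [ 0.3401 -0.1998  0.2311] F [ 1.13 -0.67 -0.06] w 0.0243
shift [-18.     0.05   0.06] turn [-0.   -3.68 -0.  ]
```

```bash
python3 -m handwheel '[[-2.3,0,0,0,-0.7,0],[-4.6,0,0,0,-1.5,0],[-7,0,0,0,-2.2,0],[-9.4,0,0,0,-3,0],[-11.6,0,0,0,-3.7,0]]'
python3 - <<'E'
from h import *
delta([.5564,.1949,.15],[.144,-.99])
E
```

```text
clock: 1.35
eef_pos: [0.4797, 0.0547, 0.231]
tool_rot: [0.536, -0.461, 0.461, -0.536]
ft_force: [0.9, -0.2, 0.5]
grip_width: 0.0245
t 1.35 eef [0.4797 0.0547 0.231 ] F [ 0.95 -0.24  0.51] w 0.0245
shift [-5.09  3.24  3.87] turn [0.   0.03 0.  ]
```

```bash
python3 -m handwheel '[[-1.5,0,1.2,0,0,0],[-3,0.5,2.4,0,0,0],[-4.5,1.5,3.4,0,0,0],[-5.1,3,3.87,0,0,0],[-5.1,5,3.87,0,0,0]]'
python3 - <<'E'
from h import *
snap('side','s1');snap('top','t1')
crop('s1',125,150,285,270,5,'s1c');crop('t1',155,90,305,230,4,'t1c')
delta([.5564,.1949,.042],[.144,-.99])
E
```

```text
clock: 1.98
eef_pos: [0.558, 0.1948, 0.1054]
tool_rot: [-0.534, 0.462, -0.463, 0.536]
ft_force: [0.2, -0.1, -0.6]
grip_width: 0.024
t 2.075 eef [0.5515 0.1915 0.0995] F [-1.17 -0.79 -0.01] w 0.0246
shift [-0.11  2.3   0.24] turn [0.08 0.   0.02]
```

View pics/s1c.png

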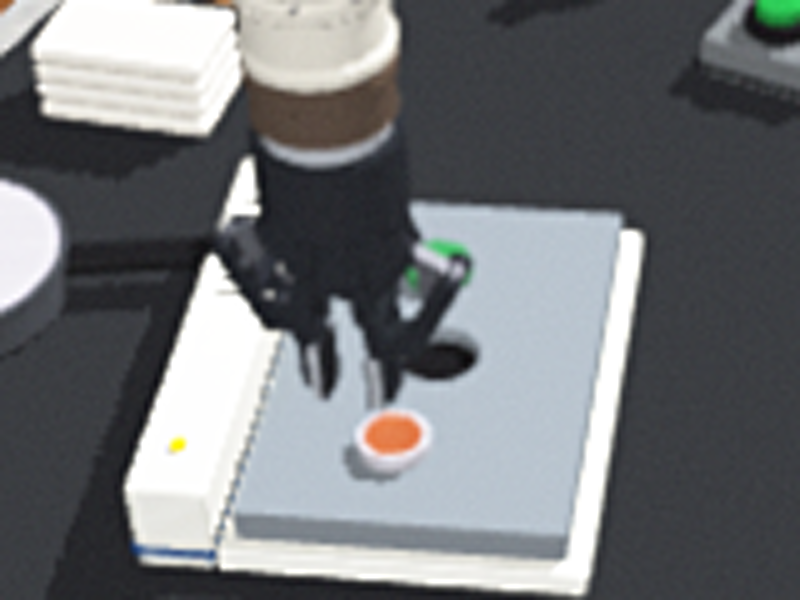

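View pics/t1c.png

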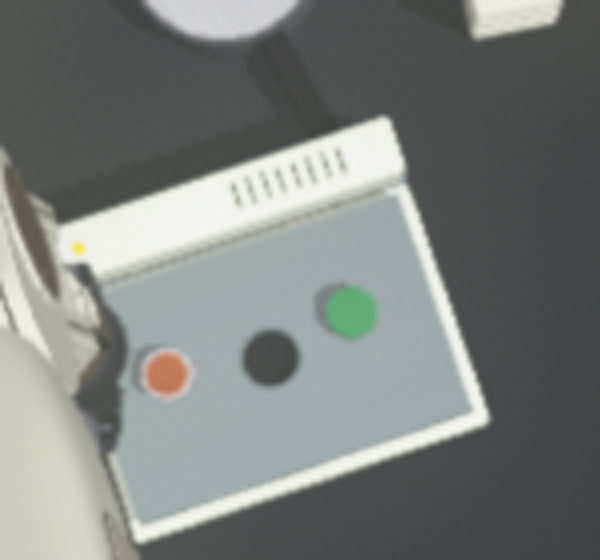

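```bash
python3 -m handwheel '[[0,0.5,0,0,0,0],[0,1,0,0,0,0],[0,1.5,0,0,0,0],[0,1.5,0,0,0,0],[0,1.5,0,0,0,0]]'
python3 - <<'E'
from h import *
delta([.5564,.1949,.042],[.144,-.99])
E
```

```text
clock: 2.7
eef_pos: [0.557, 0.1928, 0.0693]
tool_rot: [-0.534, 0.463, -0.463, 0.535]
ft_force: [0.4, 0.2, -0.3]
grip_width: 0.0243
t 2.7 eef [0.557  0.1928 0.0693] F [ 0.38  0.19 -0.34] w 0.0243
shift [-0.09  1.09 -0.01] turn [-0. -0. -0.]
```

```bash
python3 -m handwheel '[[-0.1,0.3,0,0,0,0],[-0.1,0.6,0,0,0,0],[-0.1,0.9,0,0,0,0],[-0.1,1.02,0,0,0,0],[-0.1,1.02,0,0,0,0]]'
python3 - <<'E'
from h import *
snap('side','s2')
crop('s2',165,190,265,265,8,'s2c')
delta([.5564,.1949,.040],[.144,-.99])
E
```

```text
clock: 3.32
eef_pos: [0.556, 0.1951, 0.0428]
tool_rot: [0.535, -0.463, 0.463, -0.534]
ft_force: [0.1, -0.9, -0.6]
grip_width: 0.0244
t 3.375 eef [0.5563 0.1952 0.0432] F [0.18 0.74 1.08] w 0.0242
shift [0.01 0.13 0.  ] turn [ 0. -0.  0.]
```

View pics/s2c.png

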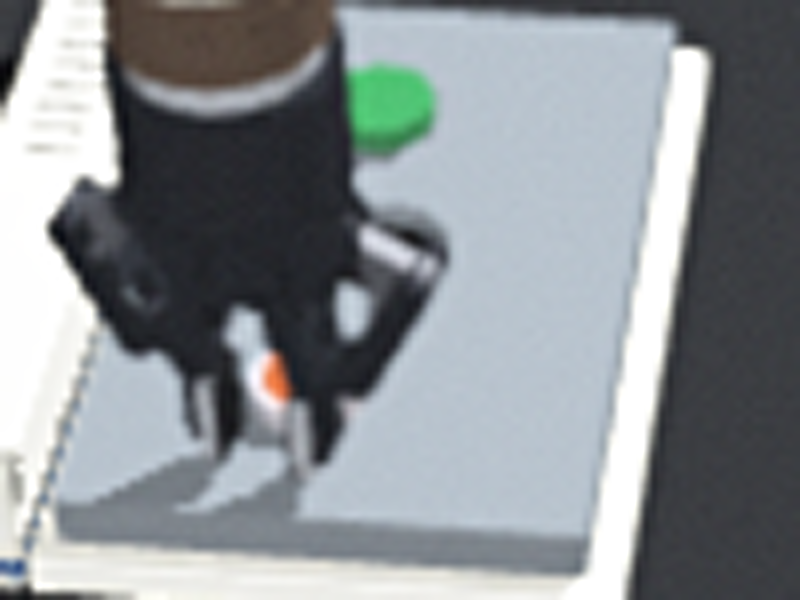

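```bash
python3 -m handwheel '[[0,0.05,0,0,0,0],[0,0.1,0,0,0,0],[0,0.15,0,0,0,0],[0,0.19,0,0,0,0],[0,0.19,0,0,0,0]]'
python3 - <<'E'
from h import *
snap('side','s3')
crop('s3',165,190,265,265,8,'s3c')
delta([.5564,.1949,.038],[.144,-.99])
E
```

```text
clock: 4.0
eef_pos: [0.5562, 0.1951, 0.0385]
tool_rot: [0.535, -0.463, 0.463, -0.535]
ft_force: [0.8, 0.1, -1.5]
grip_width: 0.0243
t 4.05 eef [0.5563 0.1952 0.0385] F [-0.29  0.59 -0.4 ] w 0.0239
shift [0.01 0.02 0.  ] turn [ 0. -0.  0.]
```

View pics/s3c.png

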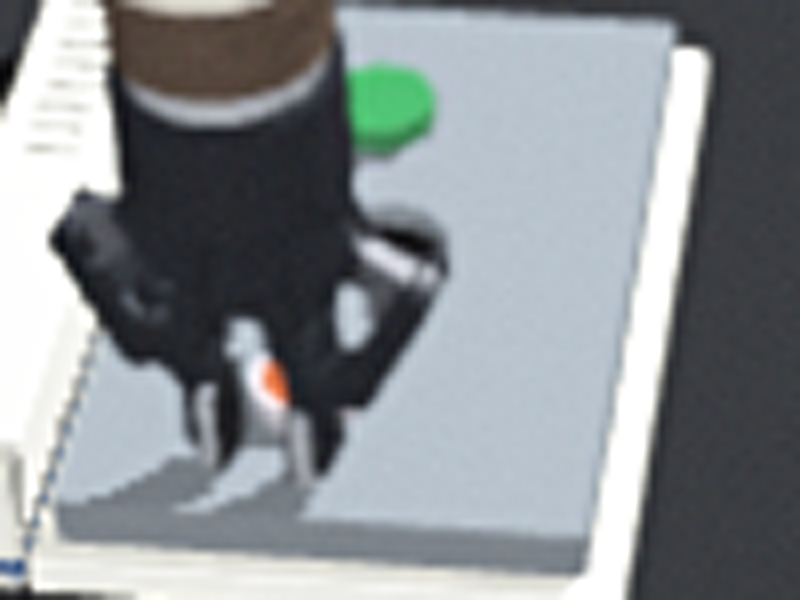

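Run:
```python
from h import *
s=load('s3')
for z in(.036,.038,.040,.044): print(z,(w2px(s,[[.5423,.2043,z],[.5423+.0245,.2043+.0035,z]])-[165,190])*8)
```

```text
0.036 [[291.72240556 498.15004298]
 [222.38607926 483.36568553]]
0.038 [[291.25123275 493.90527173]
 [221.84953777 479.1259077 ]]
0.04 [[290.77930698 489.6518096 ]
 [221.31215368 474.87751738]]
0.044 [[289.8331921  481.11873043]
 [220.234853   466.35481876]]
```

```bash
python3 -m handwheel '[[0,0.1,0,0,0,0],[0.15,0.1,0,0,0,0],[0.3,0.1,0,0,0,0],[0.45,0.1,0,0,0,0],[0.6,0.1,0,0,0,0]]' && python3 -m handwheel '[[0.2,0,0,0,0,0],[0.4,0,0,0,0,0],[0.6,0,0,0,0,0],[0.8,0,0,0,0,0],[1.0,0,0,0,0,0]]'
python3 - <<'E'
from h import *
snap('side','s4');snap('top','t4')
crop('s4',165,190,265,265,8,'s4c');crop('t4',155,110,285,230,5,'t4c')
delta([.5691,.1073,.036],[.144,-.99])
E
```

```text
clock: 4.68
eef_pos: [0.5585, 0.18, 0.0361]
tool_rot: [-0.535, 0.463, -0.463, 0.535]
ft_force: [-0.2, 0.6, 1.0]
grip_width: 0.0241
clock: 5.3
eef_pos: [0.5621, 0.1552, 0.0361]
tool_rot: [0.535, -0.463, 0.463, -0.535]
ft_force: [-0.5, 0.6, 0.7]
grip_width: 0.0242
t 5.4 eef [0.5622 0.1548 0.0361] F [ 0.24 -0.53 -0.07] w 0.0247
shift [1.92 0.   0.  ] turn [ 0.   -0.01  0.  ]
```

View pics/s4c.png

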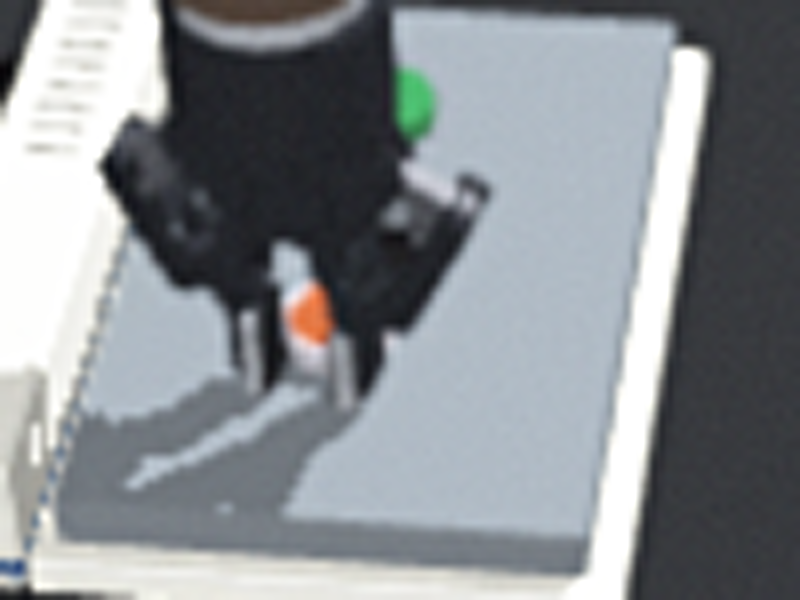

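View pics/t4c.png

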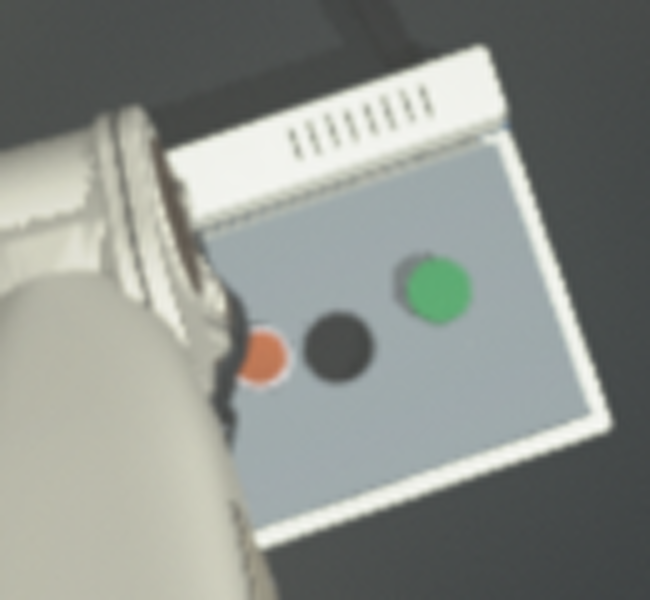

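Run:
```python
from h import *
t=load('t4')
T=lambda x,y,z:px2w(t,155+x/5-.4,110+y/5-.4,z).round(4)
print(T(260,357,.046),T(291,356,.046),T(339,347,.036))
o=bot.get_obs();print(o['eef_pos']+.027*np.array([.144,-.99,0]))
```

```text
[0.566  0.1275 0.046 ] [0.5665 0.1087 0.046 ] [0.5731 0.0804 0.036 ]
[0.56605148 0.12806443 0.03605351]
```

```bash
python3 -m handwheel '[[0.2,0,0,0,0,0],[0.4,0,0,0,0,0],[0.6,0,0,0,0,0],[0.8,0,0,0,0,0],[1.0,0,0,0,0,0]]' && python3 -m handwheel '[[0.12,0,0,0,0,0],[0.24,0,0,0,0,0],[0.36,0,0,0,0,0],[0.48,0,0,0,0,0],[0.6,0,0,0,0,0]]'
python3 - <<'E'
from h import *
snap('side','s5');snap('top','t5')
crop('s5',165,180,265,255,8,'s5c');crop('t5',155,110,285,230,5,'t5c')
delta([.5691,.1073,.036],[.144,-.99])
E
```

```text
clock: 6.02
eef_pos: [0.5657, 0.1305, 0.0361]
tool_rot: [-0.535, 0.463, -0.463, 0.535]
ft_force: [0.3, 0.2, 0.2]
grip_width: 0.0246
clock: 6.65
eef_pos: [0.5678, 0.1159, 0.0361]
tool_rot: [0.535, -0.463, 0.463, -0.535]
ft_force: [-0.5, 0.6, 0.0]
grip_width: 0.0241
t 6.75 eef [0.5679 0.1155 0.0361] F [-0.48 -0.51  1.21] w 0.0242
shift [0.33 0.   0.  ] turn [ 0.   -0.01  0.  ]
```

View pics/s5c.png

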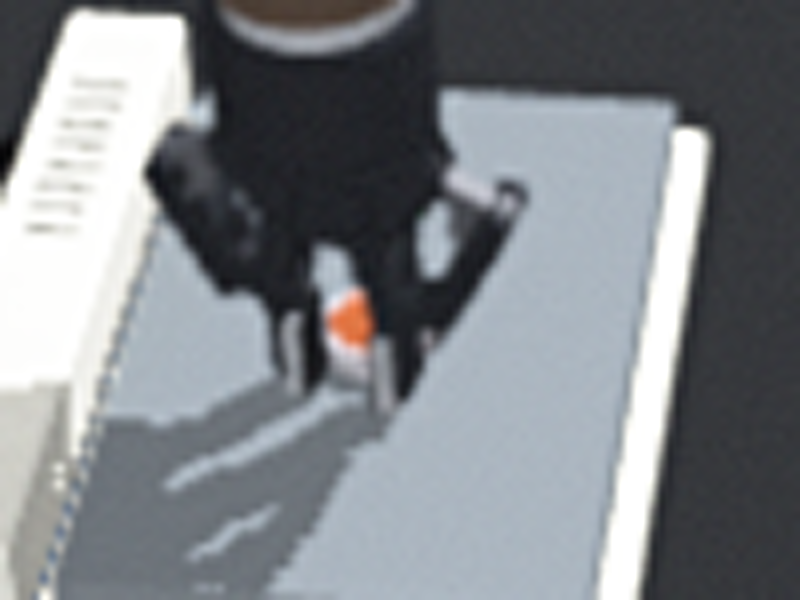

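View pics/t5c.png

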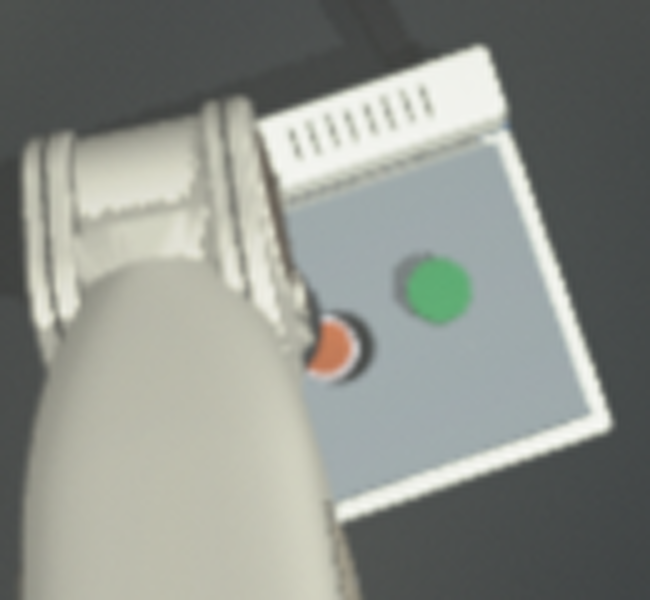

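```bash
python3 -m handwheel '[[0.08,0,0,0,0,0],[0.16,0,0,0,0,0],[0.24,0,0,0,0,0],[0.32,0,0,0,0,0],[0.36,0,0,0,0,0]]'
python3 - <<'E'
from h import *
snap('side','s6');snap('top','t6')
crop('s6',165,180,265,255,8,'s6c');crop('t6',155,110,285,230,5,'t6c')
delta([.5691,.1073,.036],[.144,-.99])
E
```

```text
clock: 7.38
eef_pos: [0.5691, 0.107, 0.036]
tool_rot: [0.535, -0.463, 0.463, -0.535]
ft_force: [-0.3, -0.6, 0.7]
grip_width: 0.0244
t 7.475 eef [0.5691 0.1069 0.0361] F [ 0.22 -0.43 -0.08] w 0.0244
shift [-0.02  0.    0.  ] turn [ 0. -0.  0.]
```

View pics/s6c.png

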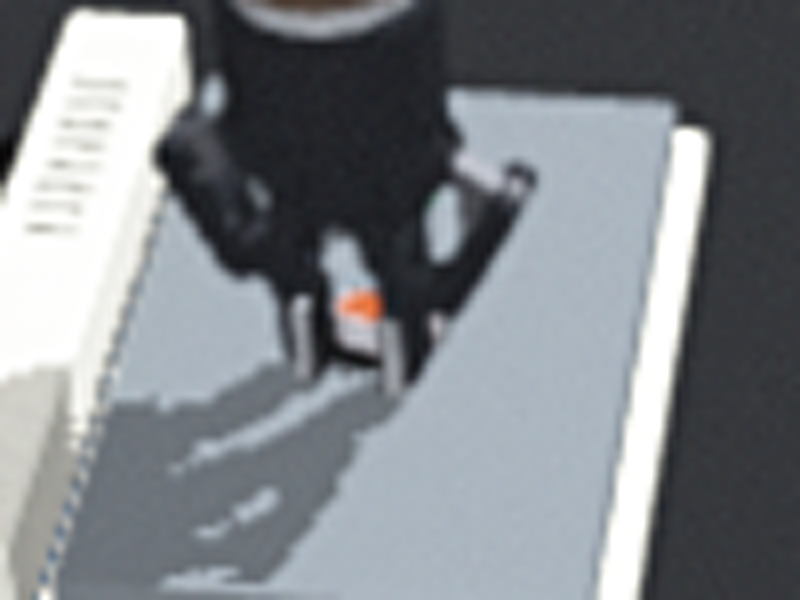

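View pics/t6c.png

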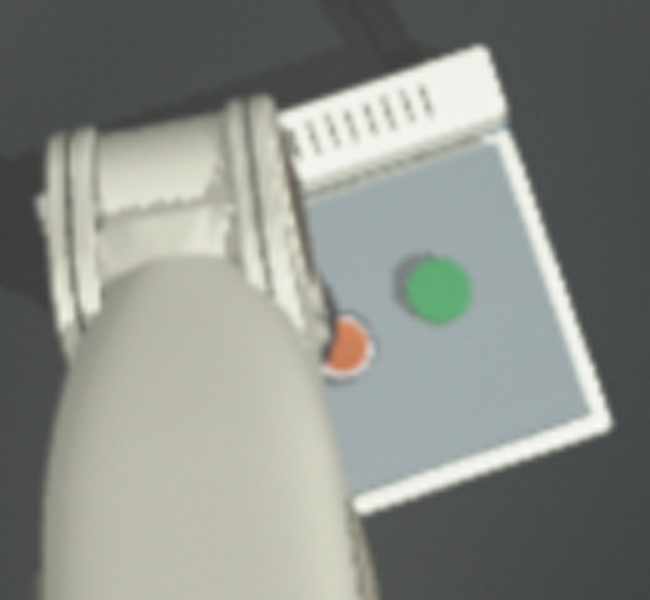

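```bash
python3 -m handwheel '[[-0.06,0,0,0,0,0],[-0.12,0,0,0,0,0],[-0.2,0,0,0,0,0],[-0.2,0,0,0,0,0],[-0.2,0,0,0,0,0]]'
python3 - <<'E'
from h import *
snap('side','s7')
crop('s7',165,180,265,255,8,'s7c')
E
```

```text
clock: 8.1
eef_pos: [0.5683, 0.1123, 0.0361]
tool_rot: [-0.535, 0.463, -0.463, 0.535]
ft_force: [-0.0, -0.1, -0.2]
grip_width: 0.0242
```

View pics/s7c.png

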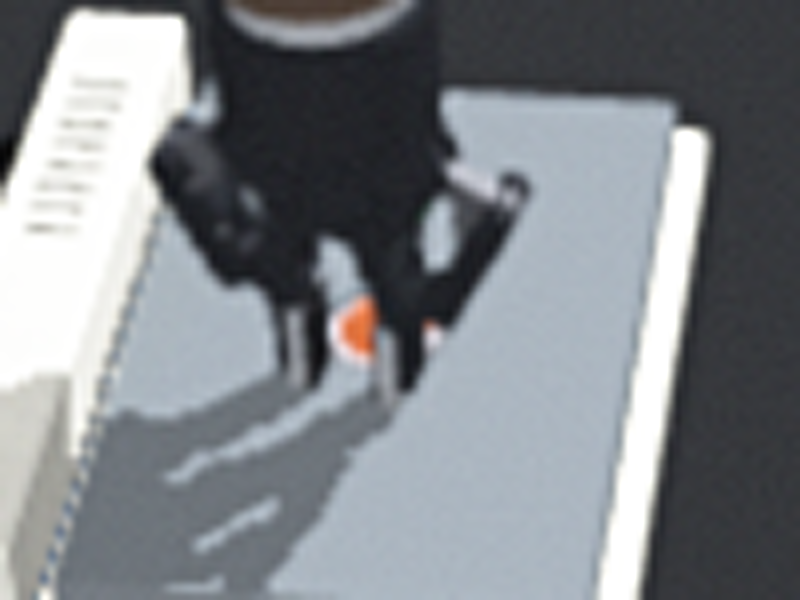

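It dropped and looks flat in the well. Retreat and check.

```bash
python3 -m handwheel '[[-0.3,0,0,0,0,0],[-0.6,-0.8,0,0,0,0],[-0.8,-2.5,0,0,0,0],[-1,-4.5,0,0,0,0],[-1,-6.5,0,0,0,0]]' -1
python3 - <<'E'
from h import *
snap('side','s8')
crop('s8',165,180,265,255,8,'s8c')
delta([.5228,-.307,.20],[.999,-.04])
delta([.5228,-.307,.20],[-.4,-.9])
E
```

```text
clock: 8.78
eef_pos: [0.5642, 0.1376, 0.1997]
tool_rot: [0.535, -0.463, 0.462, -0.535]
ft_force: [0.9, 0.1, 0.5]
grip_width: 0.0
t 8.825 eef [0.5677 0.1383 0.2078] F [2.15 0.85 4.75] w 0.0002
shift [17.37  0.24 -4.35] turn [-0.06 -7.94  0.04]
t 8.825 eef [0.5677 0.1383 0.2078] F [2.15 0.85 4.75] w 0.0002
shift [17.37  0.24 -4.35] turn [-0.06  3.23 -0.03]
```

View pics/s8c.png

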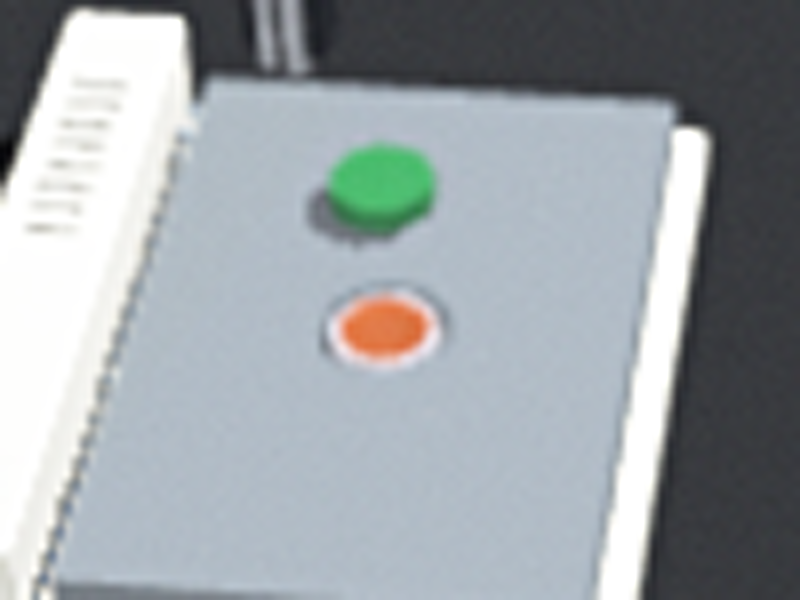

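```bash
python3 -m handwheel '[[1.5,0,-0.4,0,0,0],[3.7,0,-0.9,0,0,0],[6,0,-1.5,0,0,0],[8.3,0,-2.1,0,0,0],[10.6,0,-2.65,0,0,0]]' && python3 -m handwheel '[[2.2,0,-0.5,0,0,0],[4.2,0,-1.1,0,0,0],[5.8,0,-1.5,0,0,0],[6.6,0,-1.7,0,0,0],[6.8,0,-1.7,0,0,0]]'
python3 - <<'E'
from h import *
delta([.5228,-.307,.075],[.144,-.99])
E
```

```text
clock: 9.45
eef_pos: [0.5369, -0.1362, 0.1984]
tool_rot: [-0.535, 0.463, -0.463, 0.535]
ft_force: [0.7, -0.4, -0.0]
grip_width: 0.0002
clock: 10.07
eef_pos: [0.5194, -0.3097, 0.1981]
tool_rot: [-0.534, 0.463, -0.463, 0.535]
ft_force: [0.3, 0.2, 0.0]
grip_width: -0.0003
t 10.075 eef [ 0.5194 -0.3097  0.1981] F [0.31 0.15 0.02] w -0.0003
shift [-0.08  4.92  0.15] turn [ 0.   -0.01 -0.01]
```

```bash
python3 -m handwheel '[[0,1.4,0.1,0,0,0],[-0.1,2.8,0.13,0,0,0],[-0.1,4.2,0.13,0,0,0],[-0.1,4.9,0.13,0,0,0],[-0.1,4.9,0.13,0,0,0]]'
python3 - <<'E'
from h import *
snap('side','s9');snap('top','t9')
crop('s9',255,130,345,195,8,'s9b');crop('t9',155,110,285,230,5,'t9c')
delta([.5228,-.307,.056],[.144,-.99])
E
```

```text
clock: 10.7
eef_pos: [0.5217, -0.3038, 0.0743]
tool_rot: [0.535, -0.464, 0.461, -0.535]
ft_force: [-0.8, -0.3, -0.4]
grip_width: -0.0003
t 10.8 eef [ 0.5233 -0.3054  0.0768] F [-0.82  0.2  -0.05] w -0.0003
shift [ 0.06  0.83 -0.03] turn [-0.    0.01  0.  ]
```

View pics/s9b.png

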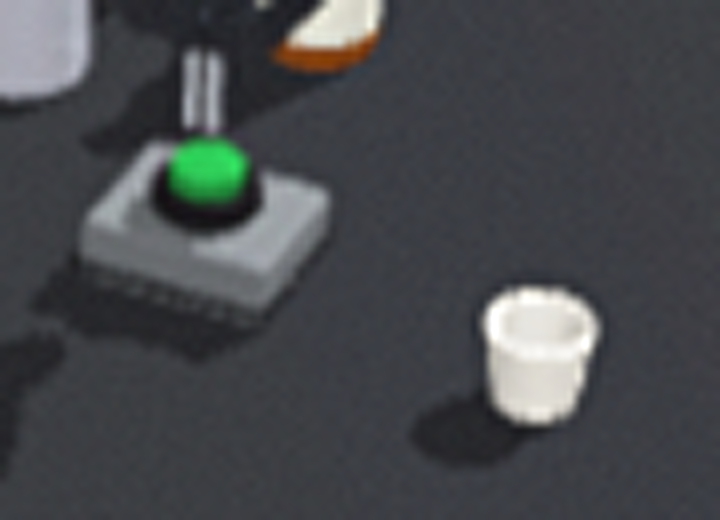

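View pics/t9c.png

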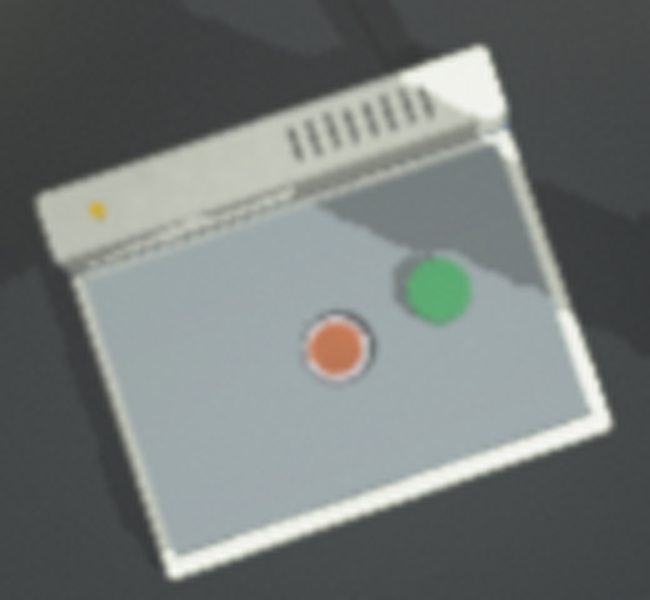

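```bash
python3 -m handwheel '[[0.06,0.3,0,0,0,0],[0.06,0.5,0,0,0,0],[0.06,0.65,0,0,0,0],[0.06,0.8,0,0,0,0],[0.06,0.88,0,0,0,0]]'; python3 -m handwheel '[[0,0.03,0,0,0,0],[0,0.06,0,0,0,0],[0,0.09,0,0,0,0],[0,0.12,0,0,0,0],[0,0.12,0,0,0,0]]'
```

```text
clock: 11.42
eef_pos: [0.5225, -0.3078, 0.0537]
tool_rot: [0.535, -0.463, 0.463, -0.535]
ft_force: [-0.0, -0.2, 0.7]
grip_width: -0.0001
clock: 12.05
eef_pos: [0.5227, -0.3079, 0.0513]
tool_rot: [-0.535, 0.463, -0.463, 0.535]
ft_force: [-0.5, 0.1, 2.0]
grip_width: 0.0001
```

```bash
python3 -m handwheel '[[0,0.03,0,0,0,0],[0,0.06,0,0,0,0],[0,0.09,0,0,0,0],[0,0.1,0,0,0,0],[0,0.1,0,0,0,0]]'; python3 -m handwheel '[[0,0.03,0,0,0,0],[0,0.06,0,0,0,0],[0,0.08,0,0,0,0],[0,0.08,0,0,0,0],[0,0.08,0,0,0,0]]'
```

```text
clock: 12.68
eef_pos: [0.5228, -0.3079, 0.0487]
tool_rot: [-0.535, 0.463, -0.463, 0.535]
ft_force: [-0.2, 0.9, 3.1]
grip_width: -0.0003
clock: 13.3
eef_pos: [0.5228, -0.3079, 0.0467]
tool_rot: [-0.535, 0.463, -0.463, 0.535]
ft_force: [-0.7, -0.5, 5.1]
grip_width: 0.0003
```

```bash
python3 -m handwheel '[[0,0.03,0,0,0,0],[0,0.06,0,0,0,0],[0,0.06,0,0,0,0],[0,0.06,0,0,0,0],[0,0.06,0,0,0,0]]'
python3 - <<'E'
from h import *
snap('side','s10');crop('s10',255,130,345,195,8,'s10b')
E
```

```text
clock: 13.92
eef_pos: [0.5228, -0.3079, 0.046]
tool_rot: [-0.535, 0.462, -0.463, 0.535]
ft_force: [-1.6, 1.2, 9.7]
grip_width: -0.0003
```

View pics/s10b.png

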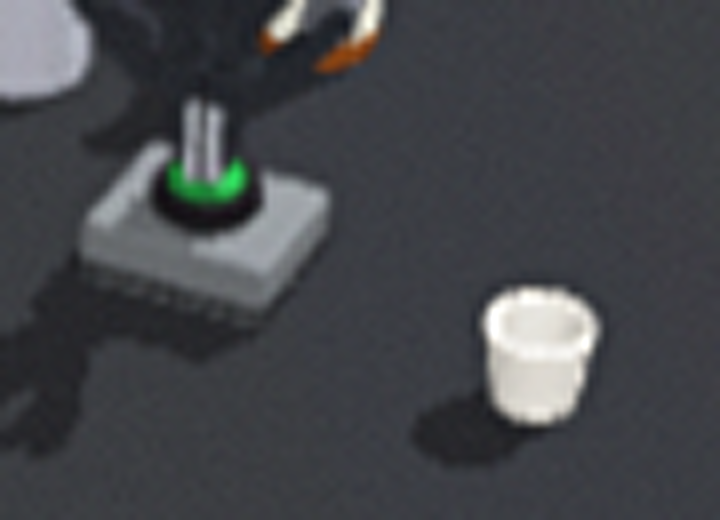

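Force climbed to 9.7 N with travel stopped: the button is at its bottom stop. Release.

```bash
python3 -m handwheel '[[0,-0.3,0,0,0,0],[0,-0.8,0,0,0,0],[0,-1.8,0,0,0,0],[0,-3,0,0,0,0],[0,-4,0,0,0,0]]'; python3 -m handwheel '[[0,0,0,0,0,0],[0,0,0,0,0,0],[0,0,0,0,0,0],[0,0,0,0,0,0],[0,0,0,0,0,0]]'
python3 - <<'E'
from h import *
snap('side','s11');snap('top','t11')
a=np.vstack([cv2.resize(cv2.imread('pics/s11.png')[130:270,140:340],(800,560))]);cv2.imwrite('pics/s11c.png',a)
d=cv2.absdiff(cv2.imread('pics/t0.png'),cv2.imread('pics/t11.png'))
cv2.imwrite('pics/d.png',d)
E
```

```text
clock: 14.6
eef_pos: [0.5225, -0.3077, 0.1461]
tool_rot: [0.535, -0.463, 0.463, -0.535]
ft_force: [0.5, -0.4, -0.9]
grip_width: -0.0001
clock: 15.22
eef_pos: [0.5224, -0.3077, 0.1444]
tool_rot: [0.535, -0.463, 0.462, -0.535]
ft_force: [0.6, -0.4, 0.1]
grip_width: 0.0
```

View pics/s11c.png

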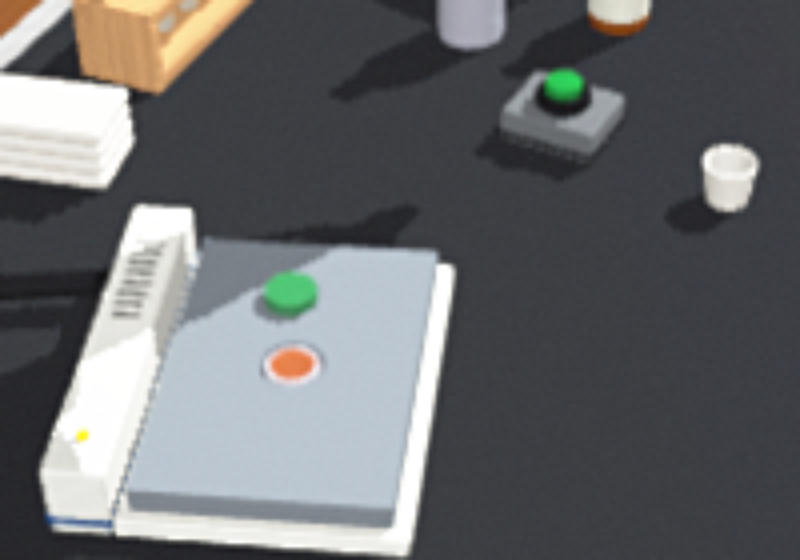

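View pics/t11.png

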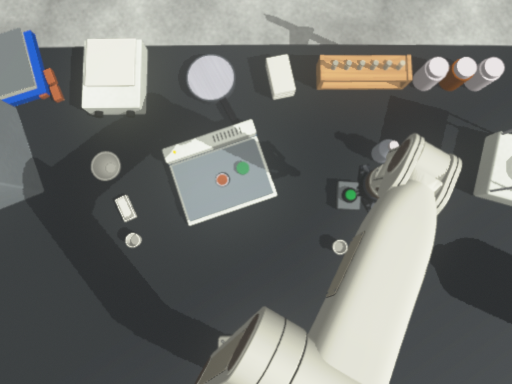

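```bash
python3 -c "
from workcell import bot
print(bot.job_done())"
```

```text
the job is handed in; nothing more can be done
None
```

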